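# Check a bracket's inside corner with a try square

## Robot

A 7-joint arm with a two-finger parallel gripper is mounted at the origin on the work surface; the furniture and walls round the work are solid. World frame = base frame: x ahead of the robot, y to its left, z up, the work surface at z = 0. Lengths are in m, angles in rad, forces in N, time in s.
With the tool pointing down it reaches from about 0.425 to 0.975 m from the base axis. Payload 16.7 kg.
Tool frame: the origin (TCP) lies at the very end of the fingers, on their centre line; the grasp point (between the pads) lies manip.grip_point_offset behind it (manip.grip_point_offset is the distance from the TCP to the grasp point, in m); z points along the fingers, y is the line along which they close (so a half turn about z gives the same grasp; the last joint's range is limited). The gripper opens to 85 mm and grips with 20 to 120 N. Pads are 22 mm wide; open, the fingers measure 114 mm over their backs; the gripper's body (76 mm by 85 mm) begins 54 mm behind the grasp point. The pads swing forward as they close: fully open they stand 13 mm farther back than shut.
Start: joints at [1.026, 0.426, 0.074, 1.606, -0.034, 1.111, -0.067], TCP at [0.26, -0.623, 0.231] pointing down, gripper open.
Joint ranges: [-2.85, 2.85], [-0.5, 2.14], [-1.23, 1.37], [0.21, 2.46], [-1.02, 4.16], [0.16, 2.05], [-2.73, 2.73]. Speed limits (rad/s): [1.89, 1.89, 2.39, 2.39, 3.01, 3.01, 3.01].

## Interface

Orientations are given as a unit quaternion [w, x, y, z].
In Python, from station import state, optics, manip gives the robot as it stands.
- The arm moves only by the tool servo_tool, never from a script. Its argument "rows" is a list of rows, each a list of 3 entries, a list of its own where there are three numbers: the shift along the world's x, y, z scaled (see below), then the turn about the world's z scaled (see below), then the closure, from 0 (fully open) to 1 (shut). A call has exactly 10 rows; each row is the pose to reach, as a shift and turn from the pose commanded when the call began; what a row does not reach only later rows make up. The controller multiplies each number of a shift by 0.25 m and each number of a turn by 30 degrees. A row lasts 1/8 s, in which the tool goes at most 62.5 mm and 10.7 degrees, less where a joint would pass 70% of its speed; a pose out of reach is approached as far as the arm can. A call with a number of a shift or a turn outside -1 to 1 is refused whole. A call with a gripper value outside its range is refused whole. The fingers move at their own pace and stop on an object; the grip force is fixed at half the most. Time passes only in rows, so rows that repeat a pose let the fingers close, or fill a call up. It gives the time, the measured TCP pose, the force, the opening and the grip force at its end, in the units of the state.
- state(): the state, without advancing time (a new reading comes with each control period).
- optics.snapshot(name): name is "scene" or "top"; returns the picture (400x640x3 uint8, red, green, blue); there is no depth.
- optics.camera_model(name): a dict with "vertical_fov" (degrees; the focal length in pixels is half the picture's height over the tangent of half this angle, whatever the lens; pixels are square), "cx", "cy" (the principal point, pixels), "world_from_camera" (4x4, takes a point from camera to world coordinates). Camera axes: x right, y down, z forward; pixel columns grow to the right and rows downward; lengths in m; the calibration is good to about 2 mm. A picture is of the moment at which its call begins. camera_model takes no time and is no camera call.
- manip.sign_off(): hands the job in; it is judged then, once.
The state is a dict: "time_s": time; "joints": joint angles; "qd": joint speeds; "tau": joint torques, N m; "eef_pos": TCP position; "eef_rot": TCP orientation; "ft_force": force on the tool from outside, world axes, zero at the start; "torque": the same for the moment, N m; "gripper_width": opening from 0.0 (shut) to 1.0 (fully open); "grasp_force": force on a finger pad.
Only numpy, scipy, OpenCV 4.12 (cv2) and the standard library are available. Lean on these libraries where they do the work, as an engineer would, in place of code of your own. Each camera call takes 0.05 s, during which the arm holds its last target. There are 200 camera calls.

## Task

Check the inside corner of the aluminium angle bracket: pick up the steel try square with the upright blade (not the mitre square with the slanting blade), set its stock down on the base plate about midway along the corner and, holding it there, press its heel flush against the upright wall plate so that it bears on both plates at once for a moment. Then let go and leave the square standing flush in the corner; leave the mitre square where it stands.

Things in the scene. Friction and masses are not known exactly. Their poses are not given: they have to be found in the camera images.
- square_grip (a point): Grip point of the loose steel try square, an L standing on its stock (90 long, 24 wide, 16 mm high). Upright blade: 40 mm wide (x), 10 mm thick (y), top 90 mm above the underside. This point: middle of the blade, 58 mm above the underside. z up; +x to the heel, one flat face of blade edge and stock end 20 mm away; the stock's toe is 70 mm away at -x. Grip across y. 0.3 to 0.65 kg.
- base_plate: Base plate of the aluminium angle bracket, screwed to the table: 150 (x) by 110 mm (y), 12 mm thick, screws flush. Origin: middle of the inside corner line, on the plate's top face (12 mm above the table). +x points level out of the corner into the wall plate, z up; the free top face spans x = 0 to -138 mm, y = -55 to +55 mm.
- wall_plate: Upright wall plate of the same bracket, rigid: 12 mm thick, 110 mm wide (y), 45 mm high above the base plate's top. Same origin and axes as the base plate: its flat face is the plane x = 0 and faces -x. Keep clear of the tall rail (330 mm) and stacked units to the right of the work, and of the chamber hanging to its left, above 350 mm.
- mitre_mid (a point): Middle of the mitre square, a bystander that must be left alone: the same steel stock, 90 x 24 x 16 mm, but its blade leans at 45 degrees over the stock; about 98 mm high. It and the try square may stand in either of two places.

How it is judged:
On the way:
1. the held square stands in the corner and bears on the base plate and on the wall plate at once, with more than 0.5 N on each (x of square_grip in the frame of base_plate between -0.03 and -0.012 m and y of square_grip in the frame of base_plate between -0.03 and 0.03 m and z of square_grip in the frame of base_plate between 0.052 and 0.064 m and angle between square_grip's own z axis and vertical below 0.17 rad and angle between the x axis of square_grip and the x axis of base_plate, either way round below 0.17 rad and contact force between square and wall_plate above 0.5 N and contact force between square and base_plate above 0.5 N and contact force between the fingers and square above 1 N), for 0.15 s.
At the end, for the whole second after the job is handed in: The try square stands released and at rest on the base plate, its heel within 10 mm of the wall plate, within 30 mm of the middle of the corner, within 10 degrees (0.17 rad) of upright and of square to the wall (x of square_grip in the frame of base_plate between -0.03 and -0.012 m and y of square_grip in the frame of base_plate between -0.03 and 0.03 m and z of square_grip in the frame of base_plate between 0.052 and 0.064 m and angle between square_grip's own z axis and vertical below 0.17 rad and angle between the x axis of square_grip and the x axis of base_plate, either way round below 0.17 rad and linear speed of square below 0.02 m/s and contact force between square and base_plate above 1 N); the robot touches nothing.
It fails at once if the mitre square is moved more than 30 mm or tipped over (distance of mitre_mid from where it was at the start of the episode above 0.03 m or angle between mitre_mid's own z axis and vertical above 0.5 rad).
It also fails if it takes over 58 s, if anything falls off the work surface, if the arm or the gripper's body presses on something with over 40 N, if the wrist force passes 120 N, or if a joint passes its speed limit or range.

## Working session

There is one attempt and no reset: what is moved stays moved. The work goes in short steps, Python scripts to look and compute and a tool call to move; the robot and the scene stay as the last step left them, time stands still between calls to the robot, and variables do not carry over. Pictures are saved under pics/ and viewed, at most 10 in all, crops included, and the job is handed in when it is done.

Besides the shell and the picture viewer there is one more tool, called after ">>>" in YAML: its name, and indented under it one key for each argument. servo_tool: Moves the arm, as the interface text tells. Its arguments: {"type":"object","properties":{"rows":{"type":"array"}},"required":["rows"]}

```bash
mkdir -p pics; ls; python3 - <<'E'
from station import state, optics, manip
import cv2, numpy as np
np.set_printoptions(precision=4,suppress=True)
s=state(); print(s); print(manip.grip_point_offset)
for n in("scene","top"):
    im=optics.snapshot(n); cv2.imwrite(f"pics/{n}0.png",im[:,:,::-1]); m=optics.camera_model(n); print(n,m["vertical_fov"],m["cx"],m["cy"],m["world_from_camera"])
E
```

```text
pics
{'time_s': 0.0, 'joints': array([ 1.0265,  0.4267,  0.0738,  1.6066, -0.0341,  1.1108, -0.0671]), 'qd': array([ 0.0002,  0.0002, -0.0008, -0.0014, -0.0004,  0.0007,  0.0008]), 'tau': array([ -0.    , -94.9839,   3.7609, -46.35  ,   0.0191,   0.0101,
         0.    ]), 'eef_pos': array([ 0.2595, -0.6227,  0.2306]), 'eef_rot': array([-0.0006,  0.9806,  0.1961, -0.0002]), 'ft_force': array([ 0.3024,  0.0916, -0.1882]), 'torque': array([-0.0254,  0.0218, -0.0085]), 'grasp_force': 0.0, 'gripper_width': 1.0033434987985876}
0.0187
scene 46.522825447706786 318.9060600098189 206.88336190911735 [[-0.5301 -0.6289  0.5687 -0.0259]
 [-0.8477  0.4095 -0.3372  0.3885]
 [-0.0208 -0.6609 -0.7502  0.7183]
 [ 0.      0.      0.      1.    ]]
top 52.535578272405324 313.2378572645591 207.7818738841519 [[-0.0197 -0.9954  0.0941  0.3899]
 [-0.9998  0.0194 -0.0045  0.1257]
 [ 0.0027 -0.0942 -0.9955  0.9075]
 [ 0.      0.      0.      1.    ]]
```

View pics/scene0.png

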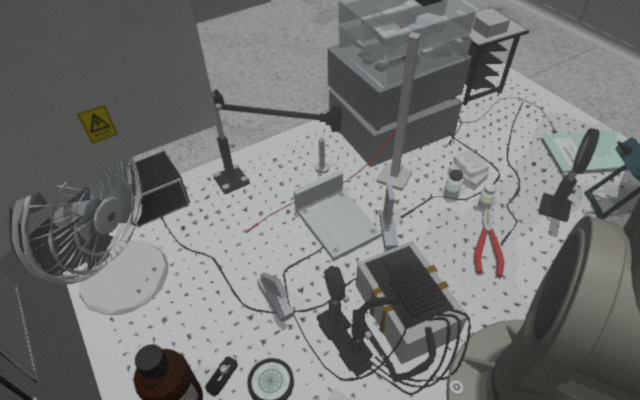

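View pics/top0.png

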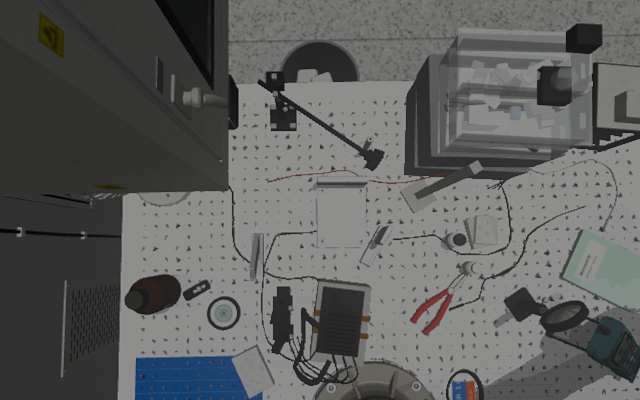

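The scene view shows the bracket at about (335,215) and two upright squares near (273,298) and (388,215). In the top view the bracket is at (342,215) and the squares are at (257,255) and (377,243). I'll enlarge both to tell the squares apart.

```bash
python3 - <<'E'
import cv2, numpy as np
a=cv2.imread("pics/scene0.png"); b=cv2.imread("pics/top0.png")
f=lambda i,x,y,w,h,k:cv2.convertScaleAbs(cv2.resize(i[y:y+h,x:x+w],None,fx=k,fy=k,interpolation=cv2.INTER_CUBIC),alpha=1.2)
cv2.imwrite("pics/sc1.png",f(a,245,160,170,180,3.3))
cv2.imwrite("pics/tc1.png",f(b,235,165,180,125,4.4))
E
```

```text
(no output)
```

View pics/sc1.png

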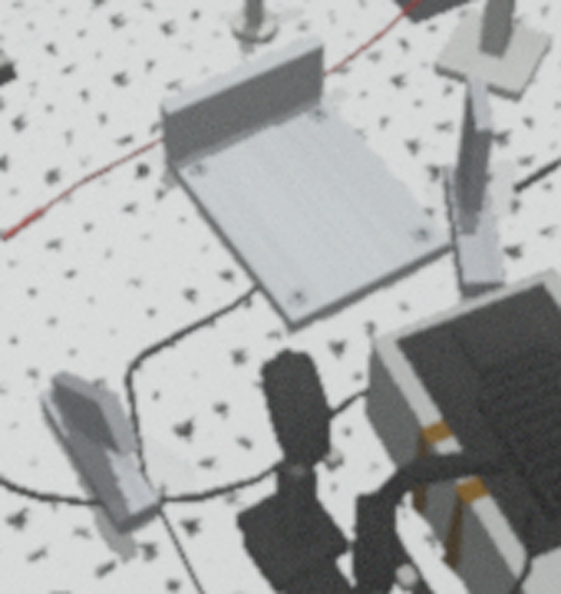

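View pics/tc1.png

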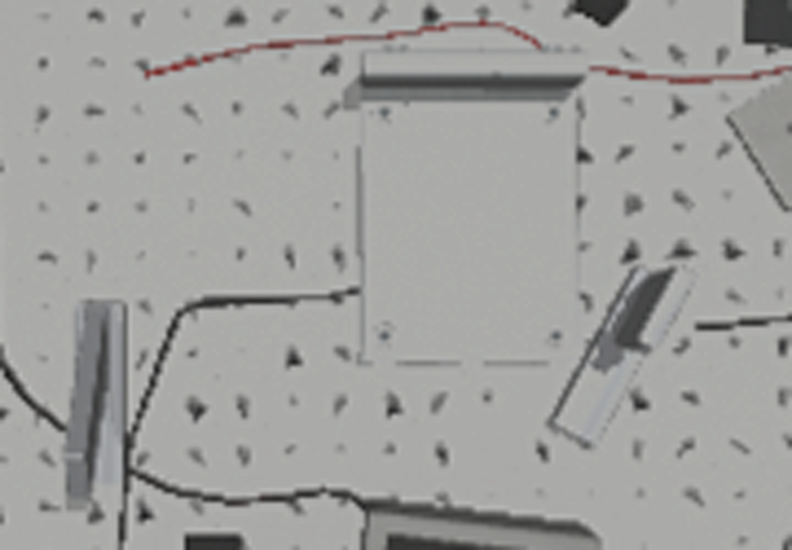

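In the crops, the right-hand piece (top view near (377,243)) has a blade that rises vertically from one end of its stock, so it is the try square. The left piece at (257,255) has a blade leaning over its whole length, so it is the mitre square. Next I'll take close, contrast-stretched tiles to read corners.

```bash
python3 - <<'E'
import cv2, numpy as np
a=cv2.imread("pics/scene0.png"); b=cv2.imread("pics/top0.png")
cl=cv2.createCLAHE(3,(4,4))
def f(i,x,y,w,h,k):
    g=cv2.cvtColor(i[y:y+h,x:x+w],cv2.COLOR_BGR2GRAY)
    g=cv2.resize(g,None,fx=k,fy=k,interpolation=cv2.INTER_CUBIC)
    g=cl.apply(g); g=cv2.cvtColor(g,cv2.COLOR_GRAY2BGR)
    for c in range(-x%10,w,10): cv2.line(g,(int((c+.5)*k),0),(int((c+.5)*k),6),(0,0,255),1); cv2.putText(g,str(x+c),(int(c*k),16),0,.35,(0,0,255),1)
    for r in range(-y%10,h,10): cv2.line(g,(0,int((r+.5)*k)),(6,int((r+.5)*k)),(0,0,255),1); cv2.putText(g,str(y+r),(8,int((r+.5)*k)),0,.35,(0,0,255),1)
    return g
o=np.hstack([f(b,355,217,50,50,8),f(a,370,175,40,75,5.333333)[:400,:213]])
o=np.hstack([o,np.zeros((400,800-o.shape[1],3),np.uint8)])
cv2.imwrite("pics/z1.png",o)
E
```

```text
(no output)
```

View pics/z1.png

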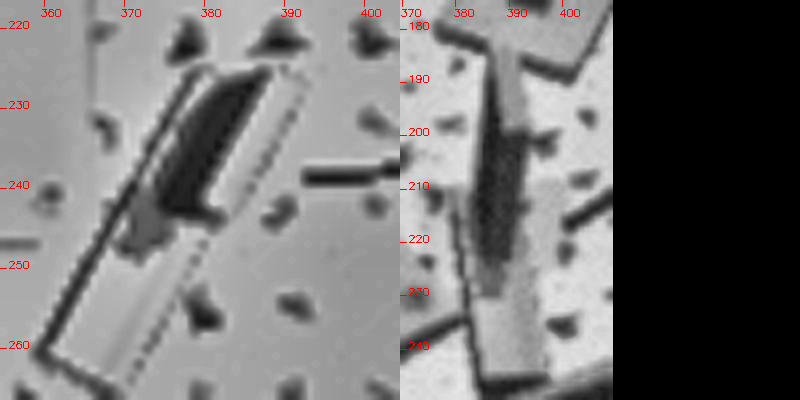

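The top view shows the stock's left edge running from the toe (359,260.5) to the heel (379,225.5), the toe's right corner at (368,265.5), and the left edge of the blade top from (380.5,242) to (388,225.5). In the scene view the blade's top heel corner is near (386,185) and the stock's toe is near (385..397,245).

```bash
cat > h.py <<'E'
import numpy as np, cv2
from station import state, optics, manip
np.set_printoptions(precision=4,suppress=True)
def ray(n,p):
    m=optics.camera_model(n); T=np.array(m["world_from_camera"]); f=200/np.tan(np.radians(m["vertical_fov"]/2))
    return T[:3,3],T[:3,:3]@np.array([(p[0]-m["cx"])/f,(p[1]-m["cy"])/f,1])
def on(n,p,z):
    o,d=ray(n,p); return o+d*(z-o[2])/d[2]
def proj(n,P):
    m=optics.camera_model(n); T=np.linalg.inv(m["world_from_camera"]); f=200/np.tan(np.radians(m["vertical_fov"]/2))
    c=T[:3,:3]@np.array(P)+T[:3,3]; return np.array([m["cx"]+f*c[0]/c[2],m["cy"]+f*c[1]/c[2]])
E
python3 - <<'E'
from h import *
ps=[("stockL toe",(359.5,260.5),.016),("stockL heel",(379.5,225.5),.016),("toeR",(368,265.5),.016),("bladeL toe",(380.5,242),.09),("bladeL heel",(388,225.5),.09),("bladeR heel",(392.5,228),.09)]
P={}
for n,p,z in ps: P[n]=on("top",p,z); print(n,P[n])
d=P["stockL heel"]-P["stockL toe"]; print("len",np.linalg.norm(d),"yaw",np.degrees(np.arctan2(d[1],d[0])))
d2=P["bladeL heel"]-P["bladeL toe"]; print("blade",np.linalg.norm(d2),np.degrees(np.arctan2(d2[1],d2[0])), "toe w",np.linalg.norm(P["toeR"]-P["stockL toe"]))
for n,p,z in [("heel top",(386.5,184.5),.09),("toeL",(384.5,244.5),.016),("toeR",(397,244.5),.016)]: print("scene",n,on("scene",p,z))
# predicted model
u=d[:2]/np.linalg.norm(d[:2]); r=np.array([u[1],-u[0]])
toe=P["stockL toe"][:2]+12*.001*r; c=toe+.07*u; print("grip",c,"u",u)
for s in(-.02,.02):
  for w in(-.005,.005): q=[*(c+s*u+w*r),.09]; print(s,w,"top",proj("top",q),"scene",proj("scene",q))
# bracket in top
for n,p,z in [("bpFL",(235+361/4.4,165+362/4.4),.012),("bpFR",(235+579/4.4,165+364/4.4),.012),("wallTopFrontL",(235+362/4.4,165+77/4.4),.057),("wallTopFrontR",(235+585/4.4,165+75/4.4),.057),("wallTopBackL",(235+362/4.4,165+52/4.4),.057)]: print(n,on("top",p,z))
for n,p,z in [("wallTopL",(245+163/3.3,160+108/3.3),.057),("wallTopR",(245+322/3.3,160+42/3.3),.057),("bpFL",(245+293/3.3,160+320/3.3),.012),("bpFR",(245+452/3.3,160+243/3.3),.012),("cornL",(245+170/3.3,160+163/3.3),.012)]: print("scene",n,on("scene",p,z))
E
```

```text
stockL toe [0.3567 0.0229 0.016 ]
stockL heel [ 0.4322 -0.0234  0.016 ]
toeR [0.3455 0.0047 0.016 ]
bladeL toe [ 0.3955 -0.0119  0.09  ]
bladeL heel [ 0.4284 -0.0282  0.09  ]
bladeR heel [ 0.4232 -0.0371  0.09  ]
len 0.08864513839449757 yaw -31.53627203228898
blade 0.036707464214059723 -26.395851147602077 toe w 0.021371265458843495
scene heel top [ 0.4286 -0.0296  0.09  ]
scene toeL [0.3599 0.0197 0.016 ]
scene toeR [0.3473 0.0001 0.016 ]
grip [ 0.4101 -0.0239] u [ 0.8523 -0.523 ]
-0.02 -0.005 top [379.1504 241.9628] scene [388.6766 199.842 ]
-0.02 0.005 top [383.478  244.4898] scene [394.1885 199.7305]
0.02 -0.005 top [388.9106 224.8184] scene [386.3796 184.0381]
0.02 0.005 top [393.2261 227.3258] scene [391.724  183.9282]
bpFL [0.3872 0.115  0.012 ]
bpFR [0.3841 0.006  0.012 ]
wallTopFrontL [0.524  0.1122 0.057 ]
wallTopFrontR [0.5229 0.0047 0.057 ]
wallTopBackL [0.5362 0.112  0.057 ]
scene wallTopL [0.5327 0.1118 0.057 ]
scene wallTopR [0.5273 0.0023 0.057 ]
scene bpFL [0.39   0.1134 0.012 ]
scene bpFR [0.3854 0.0059 0.012 ]
scene cornL [0.5284 0.1125 0.012 ]
```

```bash
python3 - <<'E'
from h import *
def tri(a,b):
    o1,d1=ray("top",a);o2,d2=ray("scene",b)
    t=np.linalg.lstsq(np.c_[d1,-d2],o2-o1,rcond=None)[0]; p,q=o1+t[0]*d1,o2+t[1]*d2; return (p+q)/2,np.linalg.norm(p-q)
print("magnifier",tri((565,315),(588,150)))
print("rail top",tri((478,167),(414,38)))
print("rail foot",on("scene",(397,172),0))
print("box topcorner far-right",tri((371,285),(412,242)),"far-left",tri((318,282),(358,268)))
E
```

```text
magnifier (array([ 0.2547, -0.334 ,  0.1555]), np.float64(0.003631196425620447))
rail top (array([ 0.501 , -0.1176,  0.3243]), np.float64(0.0027301024774489153))
rail foot [ 0.5115 -0.1319 -0.    ]
box topcorner far-right (array([0.3083, 0.0067, 0.0717]), np.float64(0.001785555058209044)) far-left (array([0.3163, 0.1146, 0.0688]), np.float64(0.001456520424694174))
```

>>> servo_tool:
  rows:
    - [[0,0,0.2],0,0]
    - [[0,0.05,0.4],-0.1,0]
    - [[0.03,0.15,0.4],-0.25,0]
    - [[0.06,0.3,0.4],-0.4,0]
    - [[0.1,0.45,0.4],-0.55,0]
    - [[0.14,0.6,0.4],-0.7,0]
    - [[0.18,0.75,0.4],-0.85,0]
    - [[0.22,0.88,0.4],-0.95,0]
    - [[0.24,0.96,0.4],-1,0]
    - [[0.24,0.96,0.4],-1,0]

```text
time_s: 1.35
eef_pos: [0.32, -0.3819, 0.3314]
eef_rot: [-0.0, 0.998, -0.063, 0.0]
ft_force: [0.9, -0.8, -1.0]
gripper_width: 1.002
grasp_force: 0.0
```

>>> servo_tool:
  rows:
    - [[0.04,0.1,0],-0.1,0]
    - [[0.08,0.2,0],-0.2,0]
    - [[0.12,0.3,0],-0.3,0]
    - [[0.16,0.42,0],-0.4,0]
    - [[0.2,0.55,0],-0.5,0]
    - [[0.24,0.68,0],-0.6,0]
    - [[0.28,0.8,0],-0.7,0]
    - [[0.3,0.9,0],-0.81,0]
    - [[0.32,0.96,0],-0.81,0]
    - [[0.32,0.96,0],-0.81,0]

```text
time_s: 2.6
eef_pos: [0.3999, -0.1431, 0.3313]
eef_rot: [-0.0, 0.962, -0.272, 0.0]
ft_force: [-0.5, -0.7, -0.7]
gripper_width: 0.999
grasp_force: 0.0
```

>>> servo_tool:
  rows:
    - [[0.02,0.08,-0.05],0,0]
    - [[0.04,0.16,-0.15],0,0]
    - [[0.06,0.25,-0.25],0,0]
    - [[0.08,0.35,-0.35],0,0]
    - [[0.08,0.42,-0.45],0,0]
    - [[0.08,0.45,-0.55],0,0]
    - [[0.08,0.45,-0.65],0,0]
    - [[0.08,0.45,-0.72],0,0]
    - [[0.08,0.45,-0.76],0,0]
    - [[0.08,0.45,-0.76],0,0]

```text
time_s: 3.85
eef_pos: [0.4194, -0.0312, 0.141]
eef_rot: [0.0, 0.962, -0.273, -0.0]
ft_force: [0.2, 0.5, 1.0]
gripper_width: 1.002
grasp_force: 0.0
```

>>> servo_tool:
  rows:
    - [[0,0,-0.04],0,0]
    - [[0,0,-0.08],0,0]
    - [[0,0,-0.13],0,0]
    - [[0,0,-0.18],0,0]
    - [[0,0,-0.23],0,0]
    - [[0,0,-0.28],0,0]
    - [[0,0,-0.33],0,0]
    - [[0,0,-0.37],0,0]
    - [[0,0,-0.4],0,0]
    - [[0,0,-0.4],0,0]

```text
time_s: 5.1
eef_pos: [0.4193, -0.0305, 0.0409]
eef_rot: [0.0, 0.962, -0.273, -0.0]
ft_force: [0.9, -0.3, -0.4]
gripper_width: 1.004
grasp_force: 0.0
```

```bash
python3 - <<'E'
from h import *
im=optics.snapshot("scene")[:,:,::-1]; cv2.imwrite("pics/s2.png",cv2.resize(im[130:260,300:470],None,fx=4,fy=4,interpolation=cv2.INTER_CUBIC))
s=state(); print(s["ft_force"],s["joints"])
E
```

```text
[-0.9551 -0.205   0.5309] [ 0.2493  0.3389 -0.3746  2.2912  0.2363  0.546  -2.4323]
```

View pics/s2.png

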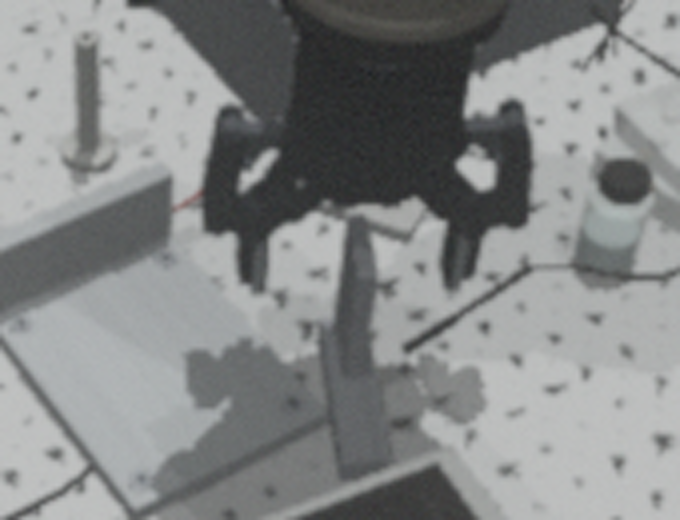

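The picture shows the blade (crop (355,300)) centred between the open fingers at crop (253,265) and (460,265). Nothing is touching, so I'll close.

>>> servo_tool:
  rows:
    - [[0,0,0],0,0.5]
    - [[0,0,0],0,0.8]
    - [[0,0,0],0,1]
    - [[0,0,0],0,1]
    - [[0,0,0],0,1]
    - [[0,0,0],0,1]
    - [[0,0,0],0,1]
    - [[0,0,0],0,1]
    - [[0,0,0],0,1]
    - [[0,0,0],0,1]

```text
time_s: 6.4
eef_pos: [0.4196, -0.0307, 0.0415]
eef_rot: [0.0, 0.962, -0.273, 0.0]
ft_force: [-1.6, -0.8, 5.9]
gripper_width: 0.109
grasp_force: 58.4
```

The grip is good (9.3 mm opening). But I'm gripping 12 mm toward the heel, so the pads would overhang the heel and hit the wall. I'll regrip 10 mm further back and 6 mm higher.

>>> servo_tool:
  rows:
    - [[0,0,0],0,0.6]
    - [[0,0,0],0,0.6]
    - [[0,0,0],0,0.6]
    - [[0,0,0],0,0.6]
    - [[-0.015,0.01,0.012],0,0.6]
    - [[-0.034,0.021,0.024],0,0.6]
    - [[-0.034,0.021,0.024],0,0.6]
    - [[-0.034,0.021,0.024],0,0.6]
    - [[-0.034,0.021,0.024],0,0.6]
    - [[-0.034,0.021,0.024],0,0.6]

```text
time_s: 7.65
eef_pos: [0.4111, -0.0253, 0.0473]
eef_rot: [-0.0, 0.962, -0.273, -0.0]
ft_force: [-0.6, 0.3, -0.0]
gripper_width: 0.399
grasp_force: 0.0
```

>>> servo_tool:
  rows:
    - [[0,0,0],0,0.8]
    - [[0,0,0],0,1]
    - [[0,0,0],0,1]
    - [[0,0,0],0,1]
    - [[0,0,0],0,1]
    - [[0,0,0],0,1]
    - [[0,0,0.02],0,1]
    - [[0,0,0.08],0,1]
    - [[0,0,0.16],0,1]
    - [[0,0,0.16],0,1]

```text
time_s: 8.9
eef_pos: [0.4121, -0.0254, 0.0889]
eef_rot: [-0.0, 0.962, -0.273, 0.002]
ft_force: [0.5, -0.4, -6.1]
gripper_width: 0.106
grasp_force: 58.7
```

>>> servo_tool:
  rows:
    - [[0.02,0.03,0],0.1,1]
    - [[0.05,0.07,0],0.2,1]
    - [[0.08,0.12,0],0.35,1]
    - [[0.11,0.17,0],0.5,1]
    - [[0.14,0.22,0],0.65,1]
    - [[0.17,0.27,0],0.8,1]
    - [[0.19,0.31,0],0.9,1]
    - [[0.21,0.334,0],1,1]
    - [[0.21,0.334,0],1,1]
    - [[0.21,0.334,0],1,1]

```text
time_s: 10.15
eef_pos: [0.4634, 0.0578, 0.0872]
eef_rot: [0.0, 1.0, -0.015, -0.0]
ft_force: [-0.1, -0.6, -6.0]
gripper_width: 0.107
grasp_force: 58.7
```

```bash
python3 - <<'E'
from h import *
a=optics.snapshot("scene")[:,:,::-1]; b=optics.snapshot("top")[:,:,::-1]
r=lambda i,x,y,k:cv2.resize(i[y:y+100,x:x+100],None,fx=k,fy=k,interpolation=cv2.INTER_CUBIC)
cv2.imwrite("pics/s3.png",np.hstack([r(a,290,160,4),r(b,295,165,4)]))
s=state(); print(s["eef_pos"],s["eef_rot"],s["ft_force"],s["joints"])
E
```

```text
[0.4634 0.0577 0.0873] [ 0.0001  0.9999 -0.0153 -0.0001] [ 0.1039 -0.6201 -5.5461] [ 0.2018  0.3335 -0.5341  2.1613  0.2596  0.7075 -2.1083]
```

View pics/s3.png

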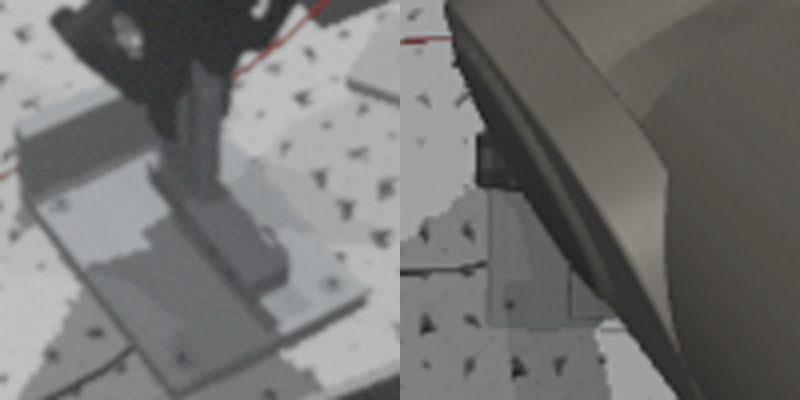

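The stock hangs level above the base plate, with its toe near crop (270,275), parallel to the plate edges and roughly midway. I'll lower it gently.

>>> servo_tool:
  rows:
    - [[0,0,-0.02],0,1]
    - [[0,0,-0.04],0,1]
    - [[0,0,-0.06],0,1]
    - [[0,0,-0.08],0,1]
    - [[0,0,-0.09],0,1]
    - [[0,0,-0.1],0,1]
    - [[0,0,-0.104],0,1]
    - [[0,0,-0.108],0,1]
    - [[0,0,-0.112],0,1]
    - [[0,0,-0.112],0,1]

```text
time_s: 11.5
eef_pos: [0.4637, 0.0582, 0.0594]
eef_rot: [-0.0, 1.0, -0.015, 0.0]
ft_force: [0.2, -0.4, -3.7]
gripper_width: 0.105
grasp_force: 59.2
```

>>> servo_tool:
  rows:
    - [[0,0,-0.002],0,1]
    - [[0,0,-0.004],0,1]
    - [[0,0,-0.006],0,1]
    - [[0.02,0,-0.006],0,1]
    - [[0.04,0,-0.006],0,1]
    - [[0.06,0,-0.006],0,1]
    - [[0.08,0,-0.006],0,1]
    - [[0.1,0,-0.006],0,1]
    - [[0.11,0,-0.006],0,1]
    - [[0.11,0,-0.006],0,1]

```text
time_s: 12.75
eef_pos: [0.4902, 0.0581, 0.058]
eef_rot: [0.0, 1.0, -0.015, -0.001]
ft_force: [-7.9, -1.3, 11.9]
gripper_width: 0.108
grasp_force: 61.5
```

>>> servo_tool:
  rows:
    - [[0.01,0,0],0,1]
    - [[0.02,0,0],0,1]
    - [[0.03,0,0],0,1]
    - [[0.036,0,0],0,1]
    - [[0.04,0,0],0,1]
    - [[0.043,0,0],0,1]
    - [[0.046,0,0],0,1]
    - [[0.049,0,0],0,1]
    - [[0.052,0,0],0,1]
    - [[0.052,0,0],0,1]

```text
time_s: 14.0
eef_pos: [0.5029, 0.0582, 0.058]
eef_rot: [0.0, 1.0, -0.015, -0.001]
ft_force: [-9.9, -0.2, 11.6]
gripper_width: 0.107
grasp_force: 61.5
```

>>> servo_tool:
  rows:
    - [[0.003,0,0],0,1]
    - [[0.006,0,0],0,1]
    - [[0.009,0,0],0,1]
    - [[0.012,0,0],0,1]
    - [[0.012,0,0],0,1]
    - [[0.012,0,0],0,1]
    - [[0.012,0,0],0,1]
    - [[0.012,0,0],0,1]
    - [[0.012,0,0],0,1]
    - [[0.012,0,0],0,1]

```text
time_s: 15.25
eef_pos: [0.506, 0.0582, 0.0579]
eef_rot: [0.0, 1.0, -0.015, -0.001]
ft_force: [-9.4, -0.2, 9.3]
gripper_width: 0.114
grasp_force: 61.1
```

>>> servo_tool:
  rows:
    - [[0.002,0,0],0,1]
    - [[0.004,0,0],0,1]
    - [[0.006,0,0],0,1]
    - [[0.008,0,0],0,1]
    - [[0.008,0,0],0,1]
    - [[0.008,0,0],0,1]
    - [[0.008,0,0],0,1]
    - [[0.008,0,0],0,1]
    - [[0.008,0,0],0,1]
    - [[0.008,0,0],0,1]

```text
time_s: 16.5
eef_pos: [0.508, 0.0582, 0.0579]
eef_rot: [0.0, 1.0, -0.015, -0.001]
ft_force: [-8.0, 0.4, 8.6]
gripper_width: 0.106
grasp_force: 61.0
```

>>> servo_tool:
  rows:
    - [[0.002,0,0],0,1]
    - [[0.004,0,0],0,1]
    - [[0.006,0,0],0,1]
    - [[0.008,0,0],0,1]
    - [[0.01,0,0],0,1]
    - [[0.012,0,0],0,1]
    - [[0.012,0,0],0,1]
    - [[0.012,0,0],0,1]
    - [[0.012,0,0],0,1]
    - [[0.012,0,0],0,1]

```text
time_s: 17.75
eef_pos: [0.511, 0.0582, 0.0579]
eef_rot: [0.0, 1.0, -0.015, -0.001]
ft_force: [-8.3, -0.1, 9.5]
gripper_width: 0.111
grasp_force: 61.1
```

>>> servo_tool:
  rows:
    - [[0.002,0,0],0,1]
    - [[0.004,0,0],0,1]
    - [[0.006,0,0],0,1]
    - [[0.008,0,0],0,1]
    - [[0.008,0,0],0,1]
    - [[0.008,0,0],0,1]
    - [[0.008,0,0],0,1]
    - [[0.008,0,0],0,1]
    - [[0.008,0,0],0,1]
    - [[0.008,0,0],0,1]

```text
time_s: 19.0
eef_pos: [0.5131, 0.0582, 0.0579]
eef_rot: [0.0, 1.0, -0.015, -0.001]
ft_force: [-8.6, 0.4, 8.6]
gripper_width: 0.112
grasp_force: 61.1
```

```bash
python3 - <<'E'
from h import *
a=optics.snapshot("scene")[:,:,::-1]
cv2.imwrite("pics/s4.png",cv2.convertScaleAbs(cv2.resize(a[165:255,290:390],None,fx=6,fy=6,interpolation=cv2.INTER_CUBIC),alpha=1.6))
s=state(); print(s["eef_pos"],s["ft_force"])
E
```

```text
[0.5131 0.0582 0.0579] [-8.2328 -0.2001  8.8742]
```

View pics/s4.png

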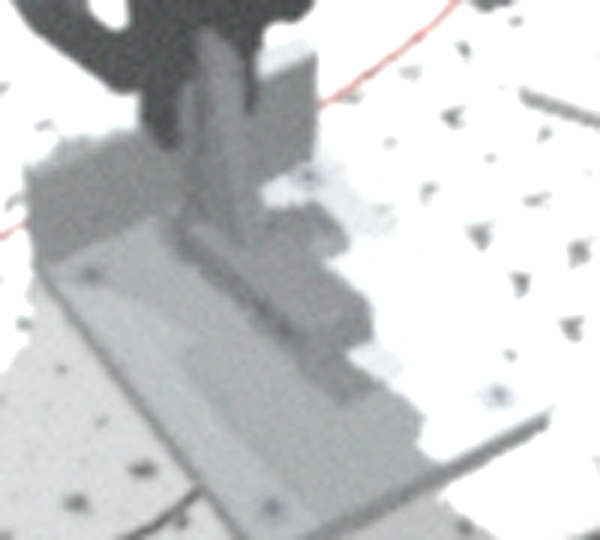

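```bash
python3 - <<'E'
from h import *
g=lambda x,y,z:on("scene",((x+.5)/6-.5+290,(y+.5)/6-.5+165),z)
for n,x,y,z in [("toeL bot",295,348,.012),("toeR bot",370,338,.012),("toeR top",368,300,.028),("toeL top",300,330,.028),("heelL top",185,228,.028),("cornerL",42,268,.012),("corner mid",150,215,.012),("walltop L",25,165,.057),("walltop R",315,55,.057),("bp FR",548,415,.012)]: print(n,g(x,y,z))
for P in [(.5245,.0565,.012),(.5275,.0565,.012),(.5325,.0565,.012)]: print(P,(proj("scene",P)+.5-[290,165])*6)
E
```

```text
toeL bot [0.4534 0.0602 0.012 ]
toeR bot [0.4436 0.0372 0.012 ]
toeR top [0.4464 0.0366 0.028 ]
toeL top [0.4479 0.0621 0.028 ]
heelL top [0.5054 0.0697 0.028 ]
cornerL [0.5287 0.1122 0.012 ]
corner mid [0.5293 0.0691 0.012 ]
walltop L [0.5348 0.112  0.057 ]
walltop R [0.5254 0.0048 0.057 ]
bp FR [0.3863 0.0077 0.012 ]
(0.5245, 0.0565, 0.012) [189.2595 209.2934]
(0.5275, 0.0565, 0.012) [184.5958 203.8678]
(0.5325, 0.0565, 0.012) [176.8599 194.8678]
```

>>> servo_tool:
  rows:
    - [[0.002,0,0],0,1]
    - [[0.004,0,0],0,1]
    - [[0.006,0,0],0,1]
    - [[0.008,0,0],0,1]
    - [[0.01,0,0],0,1]
    - [[0.012,0,0],0,1]
    - [[0.012,0,0],0,1]
    - [[0.012,0,0],0,1]
    - [[0.012,0,0],0,1]
    - [[0.012,0,0],0,1]

```text
time_s: 20.3
eef_pos: [0.5159, 0.0582, 0.0579]
eef_rot: [0.0, 1.0, -0.015, -0.001]
ft_force: [-8.2, 0.2, 9.5]
gripper_width: 0.107
grasp_force: 61.1
```

```bash
python3 - <<'E'
from h import *
a=optics.snapshot("scene")[:,:,::-1]
c=cv2.convertScaleAbs(cv2.resize(a[165:255,290:390],None,fx=6,fy=6,interpolation=cv2.INTER_CUBIC),alpha=1.6)
cv2.imwrite("pics/s5.png",c)
p=cv2.imread("pics/s4.png")
for n,(x,y,w,h) in {"toe":(300,270,80,80),"blade":(180,110,75,90),"hand":(130,20,60,80)}.items():
    r=cv2.matchTemplate(c,p[y:y+h,x:x+w],cv2.TM_CCOEFF_NORMED); _,v,_,l=cv2.minMaxLoc(r); print(n,v,(l[0]-x)/6,(l[1]-y)/6)
print((proj("scene",(.516,.058,.03))-proj("scene",(.513,.058,.03))),state()["ft_force"])
E
```

```text
toe 0.9956691265106201 -0.8333333333333334 -1.0
blade 0.9085502624511719 -0.8333333333333334 -1.5
hand 0.9591624140739441 -0.6666666666666666 -1.0
[-0.7985 -0.9202] [-8.8367 -0.0785 10.1207]
```

View pics/s5.png

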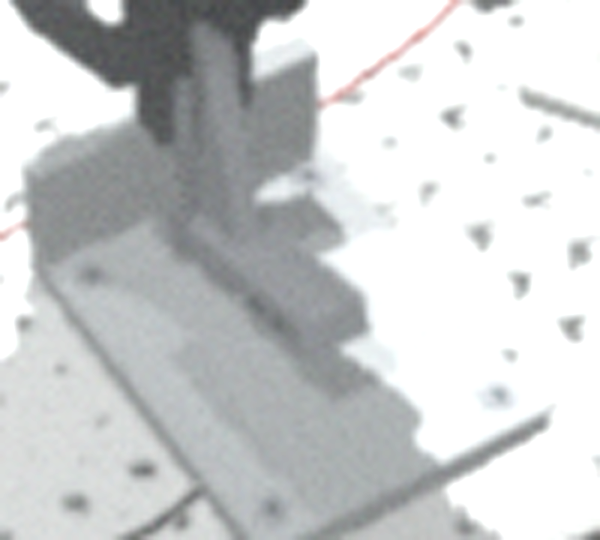

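The toe moves with the hand, but the blade leans and the toe sits high. Dragging under down-pressure pitched the square in the pads by about 8°, so I'll release it to drop flat. Then I'll regrip lower and further back and push without pressing down.

>>> servo_tool:
  rows:
    - [[0,0,0.004],0,1]
    - [[0,0,0.006],0,0.8]
    - [[0,0,0.006],0,0.6]
    - [[0,0,0.006],0,0.6]
    - [[0,0,0.006],0,0.6]
    - [[0,0,0.006],0,0.6]
    - [[0,0,0.006],0,0.6]
    - [[0,0,0.006],0,0.6]
    - [[0,0,0.006],0,0.6]
    - [[0,0,0.006],0,0.6]

```text
time_s: 21.6
eef_pos: [0.5171, 0.0582, 0.0593]
eef_rot: [-0.0, 1.0, -0.015, -0.0]
ft_force: [-1.1, -0.3, -0.2]
gripper_width: 0.399
grasp_force: 0.0
```

```bash
python3 - <<'E'
from h import *
a=optics.snapshot("scene")[:,:,::-1]
cv2.imwrite("pics/s6.png",cv2.convertScaleAbs(cv2.resize(a[165:250,290:390],None,fx=7,fy=7,interpolation=cv2.INTER_CUBIC),alpha=1.6))
s=state(); print(s["eef_pos"],s["ft_force"],s["gripper_width"])
E
```

```text
[0.5171 0.0582 0.0593] [-0.7108 -0.0562  0.6731] 0.4000956459832574
```

View pics/s6.png

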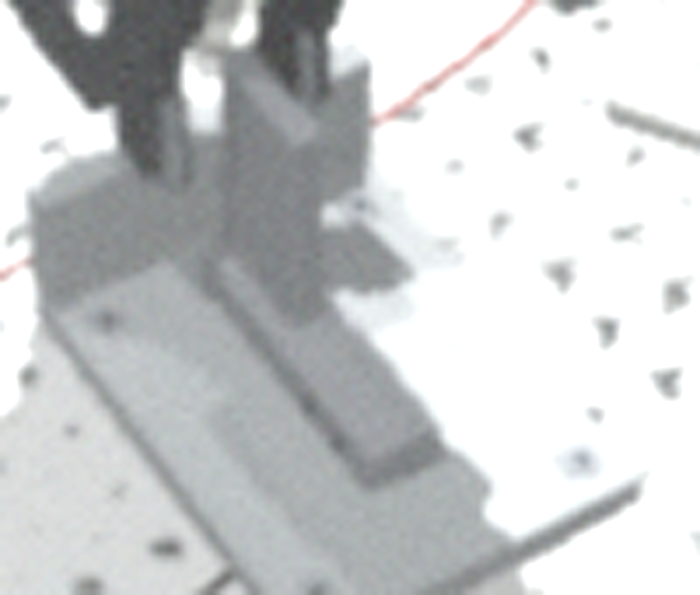

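The square now stands flat on the plate: toe bottom corners at crop (375,487) and (440,452), toe top corners at (365,465) and (437,430), and blade top toe corners at (295,145) and (320,125).

```bash
python3 - <<'E'
from h import *
g=lambda x,y,z:on("scene",((x+.5)/7-.5+290,(y+.5)/7-.5+165),z)
for n,x,y,z in [("toeL bot",373,487,.012),("toeR bot",441,452,.012),("toeL top",365,465,.028),("toeR top",437,430,.028),("heelL top",215,268,.028),("bladetop toeL",295,145,.102),("bladetop toeR",320,125,.102),("bt heelL",232,55,.102),("blade foot toeL",297,328,.028),("corner a",50,312,.012),("corner b",165,262,.012)]: print(n,g(x,y,z))
E
```

```text
toeL bot [0.4252 0.0695 0.012 ]
toeR bot [0.4251 0.0468 0.012 ]
toeL top [0.4224 0.0743 0.028 ]
toeR top [0.4218 0.0511 0.028 ]
heelL top [0.5049 0.0703 0.028 ]
bladetop toeL [0.4733 0.0637 0.102 ]
bladetop toeR [0.4758 0.0542 0.102 ]
bt heelL [0.5109 0.0595 0.102 ]
blade foot toeL [0.4733 0.063  0.028 ]
corner a [0.5288 0.1118 0.012 ]
corner b [0.5272 0.0739 0.012 ]
```

>>> servo_tool:
  rows:
    - [[-0.06,0,0],0,0.6]
    - [[-0.126,0,0],0,0.6]
    - [[-0.126,0.002,-0.03],0,0.6]
    - [[-0.126,0.002,-0.06],0,0.6]
    - [[-0.126,0.002,-0.08],0,0.6]
    - [[-0.126,0.002,-0.08],0,0.8]
    - [[-0.126,0.002,-0.08],0,1]
    - [[-0.126,0.002,-0.08],0,1]
    - [[-0.126,0.002,-0.08],0,1]
    - [[-0.126,0.002,-0.08],0,1]

```text
time_s: 22.9
eef_pos: [0.4855, 0.0586, 0.0393]
eef_rot: [0.0, 1.0, -0.015, -0.0]
ft_force: [0.0, 0.3, -4.9]
gripper_width: 0.108
grasp_force: 58.3
```

>>> servo_tool:
  rows:
    - [[0.005,0,0],0,1]
    - [[0.01,0,0],0,1]
    - [[0.015,0,0],0,1]
    - [[0.02,0,0],0,1]
    - [[0.025,0,0],0,1]
    - [[0.03,0,0],0,1]
    - [[0.034,0,0],0,1]
    - [[0.038,0,0],0,1]
    - [[0.04,0,0],0,1]
    - [[0.04,0,0],0,1]

```text
time_s: 24.15
eef_pos: [0.4956, 0.0587, 0.0393]
eef_rot: [-0.0, 1.0, -0.015, 0.0]
ft_force: [0.2, -0.2, -6.0]
gripper_width: 0.111
grasp_force: 58.3
```

>>> servo_tool:
  rows:
    - [[0.002,0,0],0,1]
    - [[0.004,0,0],0,1]
    - [[0.006,0,0],0,1]
    - [[0.008,0,0],0,1]
    - [[0.01,0,0],0,1]
    - [[0.01,0,0],0,1]
    - [[0.01,0,0],0,1]
    - [[0.01,0,0],0,1]
    - [[0.01,0,0],0,1]
    - [[0.01,0,0],0,1]

```text
time_s: 25.4
eef_pos: [0.4981, 0.0587, 0.0393]
eef_rot: [-0.0, 1.0, -0.015, 0.0]
ft_force: [1.0, 0.9, -5.3]
gripper_width: 0.107
grasp_force: 58.3
```

>>> servo_tool:
  rows:
    - [[0.002,0,0],0,1]
    - [[0.004,0,0],0,1]
    - [[0.006,0,0],0,1]
    - [[0.008,0,0],0,1]
    - [[0.01,0,0],0,1]
    - [[0.01,0,0],0,1]
    - [[0.01,0,0],0,1]
    - [[0.01,0,0],0,1]
    - [[0.01,0,0],0,1]
    - [[0.01,0,0],0,1]

```text
time_s: 26.65
eef_pos: [0.5, 0.0587, 0.0392]
eef_rot: [0.0, 1.0, -0.015, -0.001]
ft_force: [-5.1, 0.2, -2.1]
gripper_width: 0.108
grasp_force: 58.9
```

Wall contact shows at −5 N. I'll press slightly on both plates and hold.

>>> servo_tool:
  rows:
    - [[0.002,0,0],0,1]
    - [[0.002,0,-0.002],0,1]
    - [[0.002,0,-0.003],0,1]
    - [[0.003,0,-0.003],0,1]
    - [[0.003,0,-0.003],0,1]
    - [[0.003,0,-0.003],0,1]
    - [[0.003,0,-0.003],0,1]
    - [[0.003,0,-0.003],0,1]
    - [[0.003,0,-0.003],0,1]
    - [[0.003,0,-0.003],0,1]

```text
time_s: 27.9
eef_pos: [0.5, 0.0587, 0.0391]
eef_rot: [0.001, 1.0, -0.015, -0.001]
ft_force: [-17.4, 0.5, 22.5]
gripper_width: 0.112
grasp_force: 62.6
```

>>> servo_tool:
  rows:
    - [[0,0,0.001],0,1]
    - [[0.001,0,0.002],0,1]
    - [[0.001,0,0.002],0,1]
    - [[0.001,0,0.002],0,1]
    - [[0.001,0,0.002],0,1]
    - [[0.001,0,0.002],0,1]
    - [[0.001,0,0.002],0,1]
    - [[0.001,0,0.002],0,1]
    - [[0.001,0,0.002],0,1]
    - [[0.001,0,0.002],0,1]

```text
time_s: 29.15
eef_pos: [0.5, 0.0587, 0.0391]
eef_rot: [0.0, 1.0, -0.014, -0.001]
ft_force: [-15.6, 0.3, 12.6]
gripper_width: 0.107
grasp_force: 60.8
```

>>> servo_tool:
  rows:
    - [[-0.002,0,0.001],0,1]
    - [[-0.002,0,0.001],0,0.9]
    - [[-0.002,0,0.001],0,0.7]
    - [[-0.002,0,0.001],0,0.5]
    - [[-0.002,0,0.001],0,0.4]
    - [[-0.002,0,0.001],0,0.4]
    - [[-0.002,0,0.001],0,0.4]
    - [[-0.002,0,0.001],0,0.4]
    - [[-0.002,0,0.04],0,0.4]
    - [[-0.002,0,0.08],0,0.4]

```text
time_s: 30.4
eef_pos: [0.5012, 0.0588, 0.0598]
eef_rot: [-0.0, 1.0, -0.015, 0.0]
ft_force: [-0.5, -0.6, 0.4]
gripper_width: 0.603
grasp_force: 0.0
```

>>> servo_tool:
  rows:
    - [[0,0,0.05],0,0.4]
    - [[0,0,0.1],0,0.4]
    - [[0,0,0.16],0,0.4]
    - [[0,0,0.22],0,0.4]
    - [[0,0,0.28],0,0.4]
    - [[-0.03,0,0.35],0,0.4]
    - [[-0.06,-0.05,0.42],0,0.4]
    - [[-0.1,-0.1,0.5],0,0.4]
    - [[-0.12,-0.15,0.56],0,0.4]
    - [[-0.12,-0.15,0.56],0,0.4]

```text
time_s: 31.65
eef_pos: [0.4711, 0.0205, 0.2004]
eef_rot: [0.0, 1.0, -0.015, 0.001]
ft_force: [0.3, 0.1, 0.7]
gripper_width: 0.6
grasp_force: 0.0
```

```bash
python3 - <<'E'
from h import *
a=optics.snapshot("scene")[:,:,::-1]
c=cv2.convertScaleAbs(cv2.resize(a[165:250,290:390],None,fx=7,fy=7,interpolation=cv2.INTER_CUBIC),alpha=1.6)
cv2.imwrite("pics/s7.png",c); p=cv2.imread("pics/s6.png")
for n,(x,y,w,h) in {"toe":(340,410,110,90),"bladefoot":(225,150,100,180)}.items():
    r=cv2.matchTemplate(c,p[y:y+h,x:x+w],cv2.TM_CCOEFF_NORMED); _,v,_,l=cv2.minMaxLoc(r); dx,dy=l[0]-x,l[1]-y
    g=lambda X,Y:on("scene",((X+.5)/7-.5+290,(Y+.5)/7-.5+165),.02)
    print(n,round(v,3),dx/7,dy/7,"moved",g(373+dx,470+dy)-g(373,470))
s=state(); print(s["time_s"],s["eef_pos"],s["ft_force"],s["gripper_width"])
E
```

```text
toe 0.848 -4.0 -5.428571428571429 moved [ 0.0152 -0.001   0.    ]
bladefoot 0.682 -9.571428571428571 3.142857142857143 moved [0.0036 0.0195 0.    ]
31.7 [0.471  0.0211 0.1997] [ 0.4422 -0.0471 -0.1191] 0.6031399282293751
```

The toe moved 15 mm toward the wall, the gap I had measured. The square stands flat and released, and the arm is clear.

```bash
python3 -c "
from station import manip
print(manip.sign_off())"
```

```text
the job is handed in; nothing more can be done
None
```

The job is handed in: I pressed the try square against the base plate and wall plate together, with about 12 N and 15 N on the wrist, and left it released in the corner. I judged its final position from contact forces and a 15 mm toe shift in the camera image, and I never went near the mitre square; the sign-off returned no verdict.

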